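Find the tired spring leaf in the test jig

TASK

One of the three spring leaves clamped in the test jig has gone soft. Working from left to right as seen from the robot, press the free tip of each leaf gently down onto its stop and hold it there for about half a second, never loading a stand with more than 20 N. Then push the red reject tab of the leaf that felt clearly softest all the way in; leave the other two tabs out, and do not move the things standing round the jig.

Things in the scene. Friction and masses are not known exactly. Their poses are not given: they have to be found in the camera images.
- plate: fixed aluminium base plate of the spring test jig, 215 x 330 x 10 mm, lying on the table; origin at the centre of its underside; x towards the back of the jig (away from the robot), y to the left. It carries three stands in a row, 100 mm apart along y, at y = +100, 0 and -100 mm (which stand has which place differs)
- stand_a: one of three test stands that look alike, fixed on the plate: grey base 190 x 46 x 8 mm with a steel clamp (top 67 mm above the origin) at the back holding a spring leaf that points to the robot, a stop post with a rubber cap below the leaf's free tip, and a red tab in front. Origin on top of the plate (10 mm above the table); axes parallel to the plate's: x to the back, y left, z up. The base reaches from x = -120 to +70 mm
- stand_b: one of three test stands that look alike, fixed on the plate: grey base 190 x 46 x 8 mm with a steel clamp (top 67 mm above the origin) at the back holding a spring leaf that points to the robot, a stop post with a rubber cap below the leaf's free tip, and a red tab in front. Origin on top of the plate (10 mm above the table); axes parallel to the plate's: x to the back, y left, z up. The base reaches from x = -120 to +70 mm
- stand_c: one of three test stands that look alike, fixed on the plate: grey base 190 x 46 x 8 mm with a steel clamp (top 67 mm above the origin) at the back holding a spring leaf that points to the robot, a stop post with a rubber cap below the leaf's free tip, and a red tab in front. Origin on top of the plate (10 mm above the table); axes parallel to the plate's: x to the back, y left, z up. The base reaches from x = -120 to +70 mm
- tip_a (a point): top of the round brass button (15 mm wide, stands 5 mm above the leaf) on the free tip of the leaf of stand_a; moves with the leaf; at rest 57 mm above the stand's origin and 45 mm in front of it (-x). The steel leaf is 18 mm wide, its tip ends 10 mm in front of the button. Press the button straight down, with the shut fingers for example
- leaf_a (a joint): bend of the leaf of stand_a, rad: 0 at rest, grows as the button goes down, which lies 75 mm from the bending point. The rubber-capped stop is met after 8 to 12 mm of button travel (0.11 to 0.16 rad; the exact gap differs from leaf to leaf), beyond it the force climbs by about 8 N a mm. The force rises evenly with travel up to the stop: a sound leaf needs 8 to 9 N at the button to reach its stop, the tired one about half as much. It springs back when released
- tip_b (a point): top of the round brass button (15 mm wide, stands 5 mm above the leaf) on the free tip of the leaf of stand_b; moves with the leaf; at rest 57 mm above the stand's origin and 45 mm in front of it (-x). The steel leaf is 18 mm wide, its tip ends 10 mm in front of the button. Press the button straight down, with the shut fingers for example
- leaf_b (a joint): bend of the leaf of stand_b, rad: 0 at rest, grows as the button goes down, which lies 75 mm from the bending point. The rubber-capped stop is met after 8 to 12 mm of button travel (0.11 to 0.16 rad; the exact gap differs from leaf to leaf), beyond it the force climbs by about 8 N a mm. The force rises evenly with travel up to the stop: a sound leaf needs 8 to 9 N at the button to reach its stop, the tired one about half as much. It springs back when released
- tip_c (a point): top of the round brass button (15 mm wide, stands 5 mm above the leaf) on the free tip of the leaf of stand_c; moves with the leaf; at rest 57 mm above the stand's origin and 45 mm in front of it (-x). The steel leaf is 18 mm wide, its tip ends 10 mm in front of the button. Press the button straight down, with the shut fingers for example
- leaf_c (a joint): bend of the leaf of stand_c, rad: 0 at rest, grows as the button goes down, which lies 75 mm from the bending point. The rubber-capped stop is met after 8 to 12 mm of button travel (0.11 to 0.16 rad; the exact gap differs from leaf to leaf), beyond it the force climbs by about 8 N a mm. The force rises evenly with travel up to the stop: a sound leaf needs 8 to 9 N at the button to reach its stop, the tired one about half as much. It springs back when released
- tabtop_a (a point): centre of the top edge of the red upright fin (8 mm thick along x, 24 mm wide, top 34.5 mm above the stand's origin) of the reject tab of stand_a; with the tab fully out it lies 105 mm in front (-x) of the stand's origin. In front of the fin's front face (tab fully out) there is 11 mm of the grey base, then about 7 mm of plate, then the table; black guide rails beside it reach 17 mm above the stand's origin, the tab's foot 14.5 mm
- tab_a (a joint): travel of the reject tab of stand_a, m: 0 fully out (towards the robot), 0.024 fully in (pushed along the stand's +x against a rubber end stop, about 6 N a mm); it takes about 1.5 N and stays where it is left; starts 0 to 3 mm in
- tabtop_b (a point): centre of the top edge of the red upright fin (8 mm thick along x, 24 mm wide, top 34.5 mm above the stand's origin) of the reject tab of stand_b; with the tab fully out it lies 105 mm in front (-x) of the stand's origin. In front of the fin's front face (tab fully out) there is 11 mm of the grey base, then about 7 mm of plate, then the table; black guide rails beside it reach 17 mm above the stand's origin, the tab's foot 14.5 mm
- tab_b (a joint): travel of the reject tab of stand_b, m: 0 fully out (towards the robot), 0.024 fully in (pushed along the stand's +x against a rubber end stop, about 6 N a mm); it takes about 1.5 N and stays where it is left; starts 0 to 3 mm in
- tabtop_c (a point): centre of the top edge of the red upright fin (8 mm thick along x, 24 mm wide, top 34.5 mm above the stand's origin) of the reject tab of stand_c; with the tab fully out it lies 105 mm in front (-x) of the stand's origin. In front of the fin's front face (tab fully out) there is 11 mm of the grey base, then about 7 mm of plate, then the table; black guide rails beside it reach 17 mm above the stand's origin, the tab's foot 14.5 mm
- tab_c (a joint): travel of the reject tab of stand_c, m: 0 fully out (towards the robot), 0.024 fully in (pushed along the stand's +x against a rubber end stop, about 6 N a mm); it takes about 1.5 N and stays where it is left; starts 0 to 3 mm in
- cream_pot_b: loose cream pot with a cream lid and red band, 63 mm wide, 34 mm high, left of the plate; origin at the centre of its underside; leave alone
- tape_roll: loose roll of blue packing tape lying flat, 102 mm wide, 49 mm high, right of the plate; origin at the centre of its underside; leave alone
- dropper_mid (a point): centre, half-way up, of a loose brown dropper bottle with black cap, 33 mm wide, 102 mm high, standing behind the plate; leave alone

How it is judged:
By the outcome, as a careful person would: the job done as asked, in the order asked, and still so for the second after the job is handed in, with the robot touching nothing.
It also fails if it takes over 67 s, if anything falls off the work surface, if the arm or the gripper's body presses on something with over 40 N, if the wrist force passes 120 N, or if a joint passes its speed limit or range.

ROBOT

A 7-joint arm with a two-finger parallel gripper is mounted at the origin on a cart in front of the work surface, level with it; the furniture and walls round the work are solid. World frame = base frame: x ahead of the robot, y to its left, z up, the work surface at z = 0. Lengths are in m, angles in rad, forces in N, time in s.
With the tool pointing down it reaches from about 0.4 to 0.85 m from the base axis. Payload 10.4 kg.
Tool frame: the origin (TCP) lies at the very end of the fingers, on their centre line; the grasp point (between the pads) lies 19 mm behind it (r.pinch_z is the distance from the TCP to the grasp point, in m); z points along the fingers, y is the line along which they close (so a half turn about z gives the same grasp; the last joint's range is limited). The gripper opens to 87 mm and grips with 3 to 60 N. Pads are 19 mm wide; open, the fingers measure 117 mm over their backs; the gripper's body (75 mm by 190 mm) begins 51 mm behind the grasp point.
Start: joints at [1.254, 0.332, -0.065, 1.46, 0.022, 1.35, -0.088], TCP at [0.181, -0.598, 0.223] pointing down, gripper open.
Joint ranges: [-2.6, 2.6], [-0.5, 2.12], [-1.47, 1.34], [0.16, 2.42], [-1.27, 4.41], [0.06, 2.06], [-2.6, 2.6]. Speed limits (rad/s): [2.22, 2.22, 2.79, 2.79, 3.14, 3.14, 3.14].

INTERFACE

Orientations are given as a unit quaternion [x, y, z, w].
In Python, from bench import sensors, vision, r gives the robot as it stands.
- The arm moves only by the shell command python3 -m crank 'ROWS' [OPENING] [FORCE]. ROWS is JSON, a list of rows, each a list of 2 entries, a list of its own where there are three numbers: the shift along the tool's x, y, z normalised to -1 to 1, where 1 is 3 cm, then the turn about the tool's z normalised to -1 to 1, where 1 is 8 degrees. A call has 1 to 12 rows; each row shifts and turns the commanded pose from where the row before left it, along the tool's axes as they then stand; what a row does not reach is not made up. A row lasts 1/8 s, in which the tool goes at most 62.5 mm and 10.7 degrees, less where a joint would pass 70% of its speed; a pose out of reach is approached as far as the arm can. A call with a number of a shift or a turn outside -1 to 1 is refused whole. A call with a gripper value outside its range is refused whole. OPENING is the opening, from 0 (shut) to 1 (fully open), set as the call begins (- or left out, the last holds). The fingers move at their own pace and stop on an object; FORCE is the grip in N (left out, the last holds). Time passes only in rows, so rows that do not move let the fingers close. It gives the time, the measured TCP pose, the force, the opening and the grip force at its end, in the units of the state.
- sensors.read_state(): the state, without advancing time (a new reading comes with each control period).
- vision.camera(name): name is "scene" or "top" or "wrist"; returns the picture (480x640x3 uint8, red, green, blue); there is no depth.
- vision.camera_model(name): a dict with "vertical_fov" (degrees; the focal length in pixels is half the picture's height over the tangent of half this angle, whatever the lens; pixels are square), "cx", "cy" (the principal point, pixels), "camera_from_world" (4x4, takes a point from world to camera coordinates); the wrist camera has in their place "hand_eye" (4x4, takes a point from camera to tool coordinates, whose origin is the TCP and whose axes are the flange's). Camera axes: x right, y down, z forward; pixel columns grow to the right and rows downward; lengths in m; the calibration is good to about 2 mm. A picture is of the moment at which its call begins: read the wrist's pose just before it. camera_model takes no time and is no camera call.
- r.close_job(): hands the job in; it is judged then, once.
The state is a dict: "time": time; "joint_positions": joint angles; "joint_vel": joint speeds; "joint_torque": joint torques, N m; "ee_pos": TCP position; "eef_rot": TCP orientation; "ft_force": force on the tool from outside, world axes, zero at the start; "torque": the same for the moment, N m; "width": finger opening in m; "grip_force": force on a finger pad.
Only numpy, scipy, OpenCV 4.12 (cv2) and the standard library are available. Lean on these libraries where they do the work, as an engineer would, in place of code of your own. Each camera call takes 0.05 s, during which the arm holds its last target. There are 200 camera calls.

## Working session

There is one attempt and no reset: what is moved stays moved. The work goes in short steps, Python scripts to look and compute and a shell command to move; the robot and the scene stay as the last step left them, time stands still between calls to the robot, and variables do not carry over. Pictures are saved under pics/ and viewed, at most 10 in all, crops included, and the job is handed in when it is done.

```bash
ls; mkdir -p pics; python3 - <<'E'
from bench import sensors, vision, r
import cv2,numpy as np
s=sensors.read_state(); print(s)
for n in ("scene","top"):
    cv2.imwrite(f"pics/{n}0.png",vision.camera(n)[:,:,::-1]); print(n,vision.camera_model(n))
print(vision.camera_model("wrist"))
E
```

```text
pics
{'time': 0.0, 'joint_positions': array([ 1.25439484,  0.33289096, -0.06468293,  1.46096877,  0.02158644,
        1.34989931, -0.08850809]), 'joint_vel': array([-0.0015775 ,  0.00010196, -0.00041155, -0.00111449,  0.00115592,
        0.00092019, -0.00095277]), 'joint_torque': array([-3.41864379e-04, -6.23252892e+01,  2.42485700e-02, -3.89900708e+01,
       -6.13303226e-02,  3.97319219e-02,  1.36271779e-04]), 'ee_pos': array([ 0.18086732, -0.59783795,  0.22172888]), 'eef_rot': array([ 9.89229620e-01,  1.46370137e-01, -1.37950821e-04, -7.22724692e-04]), 'ft_force': array([ 0.35131814, -0.3716509 , -0.21155834]), 'torque': array([-0.00022376,  0.00342965,  0.01423805]), 'grip_force': 0.0, 'width': 0.08716265767512256}
scene {'vertical_fov': 45.968083816596575, 'cx': 319.9550033612691, 'cy': 237.2951486548391, 'camera_from_world': array([[ 0.49516056, -0.86876442, -0.00802449, -0.33386899],
       [-0.41430098, -0.22799618, -0.88111999,  0.30844341],
       [ 0.76365615,  0.43962042, -0.47282466,  0.52183501],
       [ 0.        ,  0.        ,  0.        ,  1.        ]])}
top {'vertical_fov': 42.29630258675273, 'cx': 317.20955296576943, 'cy': 236.37504014845229, 'camera_from_world': array([[-0.46910447, -0.8831339 , -0.00393827,  0.2630476 ],
       [-0.85845817,  0.45703507, -0.23274131,  0.55825519],
       [ 0.20734167, -0.10579915, -0.97253071,  1.19064856],
       [ 0.        ,  0.        ,  0.        ,  1.        ]])}
{'vertical_fov': 59.276935745252544, 'cx': 312.21119052611976, 'cy': 236.93823122586937, 'hand_eye': array([[ 6.89418338e-04, -9.61913670e-01, -2.73352549e-01,
         7.58173169e-02],
       [ 9.99999530e-01,  4.76829274e-04,  8.44145840e-04,
        -8.53226342e-04],
       [-6.81652925e-04, -2.73353003e-01,  9.61913547e-01,
        -1.62266871e-01],
       [ 0.00000000e+00,  0.00000000e+00,  0.00000000e+00,
         1.00000000e+00]])}
```

View pics/top0.png

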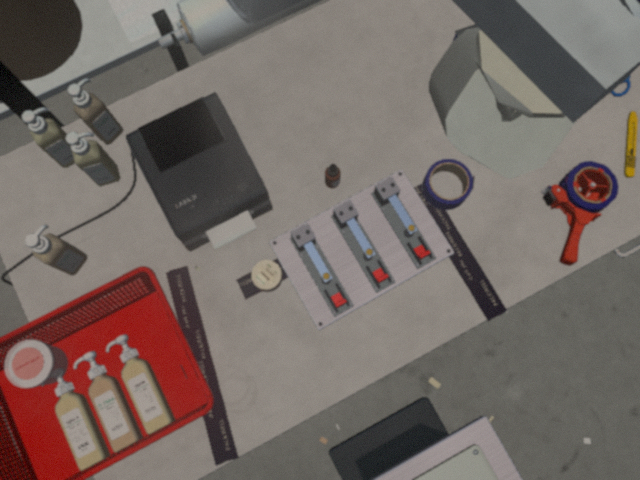

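View pics/scene0.png

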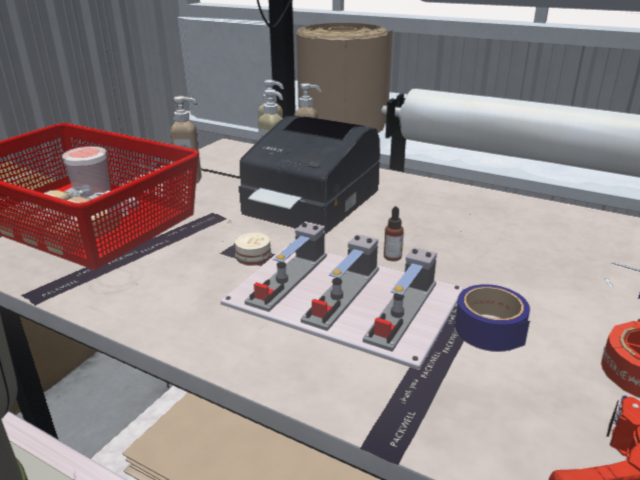

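The top view shows the three buttons near (323,277), (369,255) and (411,232), with red tabs at (338,299), (379,275) and (422,252). The scene view shows the same stands, with the pot on the left, the tape on the right and the dropper behind.

```bash
cat > h.py <<'E'
import numpy as np,cv2
from bench import sensors,vision
from scipy.spatial.transform import Rotation as R
def cam(n,s=None):
    m=vision.camera_model(n); f=240/np.tan(np.radians(m["vertical_fov"]/2))
    if n=="wrist":
        T=np.eye(4);T[:3,:3]=R.from_quat(s["eef_rot"]).as_matrix();T[:3,3]=s["ee_pos"]; W=T@m["hand_eye"]
    else: W=np.linalg.inv(m["camera_from_world"])
    return f,m["cx"],m["cy"],W
def ray(c,u,v):
    f,cx,cy,W=c; d=W[:3,:3]@np.array([(u-cx)/f,(v-cy)/f,1]); return W[:3,3],d
def onz(c,u,v,z):
    o,d=ray(c,u,v); return o+d*(z-o[2])/d[2]
def blobs(im,kind,box,amin=4):
    h=cv2.cvtColor(im,cv2.COLOR_RGB2HSV).astype(int)
    if kind=="brass": m=(h[...,0]>12)&(h[...,0]<32)&(h[...,1]>90)&(h[...,2]>90)
    else: m=((h[...,0]<8)|(h[...,0]>172))&(h[...,1]>140)&(h[...,2]>90)
    k=np.zeros_like(m); x0,y0,x1,y1=box; k[y0:y1,x0:x1]=1
    n,l,st,ce=cv2.connectedComponentsWithStats((m&k).astype(np.uint8))
    return sorted([(round(c[0],1),round(c[1],1),int(q[4]),[int(v) for v in q[:4]]) for c,q in zip(ce[1:],st[1:]) if q[4]>=amin])
E
python3 - <<'E'
from h import *
B={"top":(280,170,460,325),"scene":(225,220,450,365)}
im={n:cv2.imread(f"pics/{n}0.png")[:,:,::-1].copy() for n in B}
for k,z in(("brass",.067),("red",.04)):
    for n in B:
        c=cam(n)
        for b in blobs(im[n],k,B[n]): print(k,n,b,onz(c,b[0],b[1],z).round(4))
E
```

```text
brass top (np.float64(325.8), np.float64(275.8), 20, [324, 274, 5, 5]) [ 0.5368 -0.007   0.067 ]
brass top (np.float64(369.0), np.float64(251.2), 19, [367, 249, 5, 5]) [ 0.5402 -0.1074  0.067 ]
brass top (np.float64(411.1), np.float64(227.3), 18, [409, 225, 5, 5]) [ 0.5434 -0.207   0.067 ]
brass scene (np.float64(280.4), np.float64(256.6), 21, [278, 255, 6, 4]) [ 0.5334 -0.009   0.067 ]
brass scene (np.float64(336.6), np.float64(271.9), 27, [333, 270, 8, 5]) [ 0.5359 -0.1083  0.067 ]
brass scene (np.float64(398.6), np.float64(288.2), 33, [395, 286, 8, 5]) [ 0.5398 -0.2071  0.067 ]
red top (np.float64(337.9), np.float64(299.6), 124, [331, 293, 16, 14]) [ 0.4864 -0.008   0.04  ]
red top (np.float64(379.6), np.float64(274.9), 128, [373, 268, 15, 14]) [ 0.4909 -0.1071  0.04  ]
red top (np.float64(421.1), np.float64(251.4), 125, [414, 245, 16, 13]) [ 0.4936 -0.2064  0.04  ]
red scene (np.float64(261.4), np.float64(285.4), 45, [255, 283, 13, 6]) [ 0.4838 -0.0053  0.04  ]
red scene (np.float64(269.8), np.float64(290.8), 22, [268, 289, 6, 5]) [ 0.4777 -0.025   0.04  ]
red scene (np.float64(319.3), np.float64(302.1), 56, [312, 299, 15, 7]) [ 0.4881 -0.1054  0.04  ]
red scene (np.float64(328.4), np.float64(307.7), 18, [327, 306, 5, 5]) [ 0.4823 -0.1238  0.04  ]
red scene (np.float64(384.5), np.float64(322.4), 84, [375, 318, 20, 12]) [ 0.4894 -0.2088  0.04  ]
```

```bash
python3 -m crank '[[[0,0,0],0.93],[[0,0,0],0.93],[[0.64,-1,0],0],[[0.64,-1,0],0],[[0.64,-1,0],0],[[0.64,-1,0],0],[[0.64,-1,0],0],[[0.64,-1,0],0],[[0.64,-1,0],0],[[0.64,-1,0],0],[[0.64,-1,0],0],[[0.64,-1,0],0]]' 0 20
```

```text
time: 1.6
ee_pos: [0.363, -0.2907, 0.2223]
eef_rot: [1.0, 0.017, -0.0, -0.0]
ft_force: [0.3, -0.4, 0.7]
width: 0.0006
grip_force: 0.0
```

```bash
python3 -m crank '[[[0.64,-1,0],0],[[0.64,-1,0],0],[[0.64,-1,0],0],[[0.64,-1,0],0],[[0.64,-1,0],0],[[0.64,-1,0],0],[[0,0,0],0]]'; python3 - <<'E'
from h import *
s=sensors.read_state(); im=vision.camera("wrist"); cv2.imwrite("pics/w1.png",im[:,:,::-1]); c=cam("wrist",s)
print(s["ee_pos"],R.from_quat(s["eef_rot"]).as_matrix().round(4))
for k,z in(("brass",.067),("red",.0445)):
    for b in blobs(im,k,(0,0,640,480),30): print(k,b,onz(c,b[0],b[1],z).round(4))
E
```

```text
time: 2.48
ee_pos: [0.4724, -0.1053, 0.2223]
eef_rot: [1.0, 0.019, -0.0, -0.0]
ft_force: [-0.7, 0.2, -0.1]
width: 0.0005
grip_force: 0.0
[ 0.47243136 -0.10528465  0.22232291] [[ 9.993e-01  3.870e-02 -1.000e-04]
 [ 3.870e-02 -9.992e-01  1.000e-03]
 [-1.000e-04 -1.000e-03 -1.000e+00]]
brass (np.float64(181.4), np.float64(123.6), 265, [173, 115, 18, 19]) [ 0.5396 -0.0065  0.067 ]
brass (np.float64(288.4), np.float64(354.3), 234, [286, 322, 6, 61]) [ 0.3534 -0.0888  0.067 ]
brass (np.float64(316.9), np.float64(125.5), 268, [308, 116, 19, 19]) [ 0.5422 -0.105   0.067 ]
brass (np.float64(335.9), np.float64(353.0), 279, [333, 321, 6, 62]) [ 0.3562 -0.129   0.067 ]
brass (np.float64(452.1), np.float64(126.1), 273, [443, 117, 19, 19]) [ 0.5456 -0.2034  0.067 ]
red (np.float64(193.6), np.float64(197.9), 250, [180, 193, 29, 10]) [ 0.4807 -0.0071  0.0445]
red (np.float64(198.6), np.float64(178.7), 540, [187, 167, 24, 24]) [ 0.4966 -0.0117  0.0445]
red (np.float64(315.6), np.float64(197.0), 251, [302, 193, 29, 9]) [ 0.4854 -0.1066  0.0445]
red (np.float64(315.8), np.float64(177.9), 517, [305, 167, 23, 23]) [ 0.5009 -0.1061  0.0445]
red (np.float64(432.5), np.float64(179.1), 537, [420, 168, 26, 24]) [ 0.5037 -0.2002  0.0445]
red (np.float64(437.2), np.float64(198.5), 262, [423, 194, 29, 10]) [ 0.488  -0.2059  0.0445]
```

View pics/w1.png

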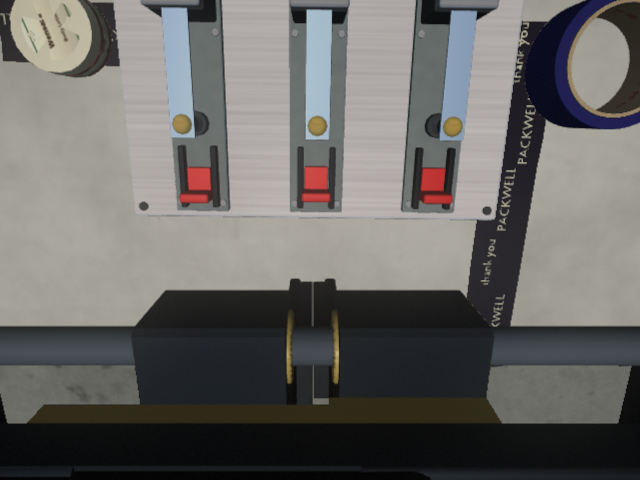

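Wrist view: buttons at (181,124), (317,125) and (452,126), in agreement with the other two cameras to within about 4 mm. Moving over the left button.

```bash
python3 -m crank '[[[0.57,-0.8,0],0],[[0.57,-0.8,0],0],[[0.57,-0.8,0],0],[[0.57,-0.8,0],0],[[0,0,1],0],[[0,0,1],0],[[0,0,1],0],[[0,0,1],0],[[0,0,0.5],0],[[0,0,0],0]]'; python3 - <<'E'
from h import *
s=sensors.read_state(); im=vision.camera("wrist"); cv2.imwrite("pics/w2.png",im[:,:,::-1]); c=cam("wrist",s)
print(s["ee_pos"],s["ft_force"])
for b in blobs(im,"brass",(0,0,640,480),30): print(b,onz(c,b[0],b[1],.067).round(4))
E
```

```text
time: 3.78
ee_pos: [0.5361, -0.0105, 0.0869]
eef_rot: [1.0, 0.017, -0.001, 0.0]
ft_force: [0.2, 0.2, 0.4]
width: 0.0004
grip_force: 0.0
[ 0.53613715 -0.01045082  0.08691077] [0.18652057 0.22589781 0.3703527 ]
(np.float64(288.3), np.float64(355.1), 216, [286, 324, 6, 59]) [0.4996 0.0009 0.067 ]
(np.float64(303.4), np.float64(272.1), 453, [289, 262, 29, 20]) [ 0.543  -0.0053  0.067 ]
(np.float64(335.9), np.float64(353.5), 266, [334, 323, 5, 60]) [ 0.5012 -0.0223  0.067 ]
(np.float64(514.2), np.float64(276.7), 629, [500, 263, 30, 28]) [ 0.544  -0.1025  0.067 ]
```

View pics/w2.png

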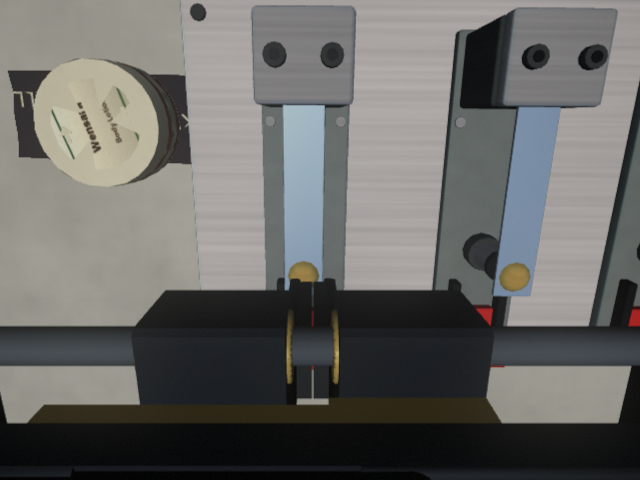

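The left button sits at (303,276), about 10 px left of the finger tips, i.e. roughly 4 mm. I'll correct for that and start down.

```bash
python3 -m crank '[[[0.12,-0.13,0],0],[[0,0,0.3],0],[[0,0,0.2],0],[[0,0,0.1],0],[[0,0,0],0]]';python3 -m crank '[[[0,0,0.1],0],[[0,0,0],0]]'
```

```text
time: 4.45
ee_pos: [0.54, -0.0058, 0.0693]
eef_rot: [1.0, 0.017, -0.0, 0.0]
ft_force: [-0.2, -0.2, 0.5]
width: -0.0
grip_force: 0.0
time: 4.7
ee_pos: [0.5403, -0.0058, 0.0665]
eef_rot: [1.0, 0.017, 0.0, 0.0]
ft_force: [-1.0, -0.7, 0.2]
width: -0.0001
grip_force: 0.2
```

```bash
for i in 1; do python3 -m crank '[[[0,0,0.1],0],[[0,0,0],0]]'; python3 -m crank '[[[0,0,0.07],0],[[0,0,0],0]]';python3 -m crank '[[[0,0,0.06],0],[[0,0,0],0]]'; done | egrep 'ee_pos|ft'
```

```text
ee_pos: [0.5404, -0.0058, 0.0635]
ft_force: [-0.3, -0.1, 1.9]
ee_pos: [0.5403, -0.0057, 0.0615]
ft_force: [-0.1, -0.4, 3.0]
ee_pos: [0.5404, -0.0058, 0.0597]
ft_force: [0.4, -0.9, 3.3]
```

```bash
python3 -m crank '[[[0,0,0.03],0],[[0,0,0],0],[[0,0,0],0]]'| egrep 'ee_pos|ft'
```

```text
ee_pos: [0.5404, -0.0058, 0.0588]
ft_force: [0.6, 0.4, 4.3]
```

```bash
python3 -m crank '[[[0,0,0.03],0],[[0,0,0],0],[[0,0,0],0]]'| egrep 'ee_pos|ft'
```

```text
ee_pos: [0.5404, -0.0058, 0.0579]
ft_force: [-0.0, -0.1, 3.5]
```

```bash
python3 -m crank '[[[0,0,0.03],0],[[0,0,0],0],[[0,0,0],0]]'| egrep 'ee_pos|ft'
```

```text
ee_pos: [0.5404, -0.0057, 0.0572]
ft_force: [0.5, 0.0, 6.8]
```

```bash
python3 -m crank '[[[0,0,0.02],0],[[0,0,0],0],[[0,0,0],0]]'| egrep 'ee_pos|ft'
```

```text
ee_pos: [0.5405, -0.0058, 0.0569]
ft_force: [-1.5, 0.0, 10.4]
```

Force jumped from about 4 N to 10 N over 1 mm, so the leaf is on its stop. The knee came at about 4 N, which suggests a soft leaf. Hold, then lift and shift to the middle.

```bash
python3 -m crank '[[[0,0,0],0],[[0,0,0],0],[[0,0,0],0],[[0,0,0],0],[[0,0,0],0],[[0,0,0],0]]'| egrep 'ee_pos|ft'; python3 -m crank '[[[0,0,-0.3],0],[[0,0,-0.5],0],[[0,0,-0.4],0],[[0,0.8,0],0],[[0,0.8,0],0],[[0,0.8,0],0],[[0,0.9,0],0],[[0,0,0],0]]'; python3 - <<'E'
from h import *
s=sensors.read_state(); im=vision.camera("wrist"); c=cam("wrist",s)
print(s["ee_pos"],s["ft_force"])
for b in blobs(im,"brass",(0,0,640,480),30): print(b,onz(c,b[0],b[1],.067).round(4))
E
```

```text
ee_pos: [0.5405, -0.0057, 0.0569]
ft_force: [-1.1, -0.6, 10.1]
time: 8.7
ee_pos: [0.5433, -0.1072, 0.0927]
eef_rot: [1.0, 0.015, -0.0, 0.0]
ft_force: [-0.3, 0.7, -0.4]
width: 0.0002
grip_force: 0.0
[ 0.54334134 -0.10721916  0.09265088] [-0.34616012  0.71650186 -0.40376079]
(np.float64(104.6), np.float64(279.4), 588, [91, 266, 29, 27]) [ 0.5415 -0.0075  0.067 ]
(np.float64(288.4), np.float64(354.3), 237, [286, 323, 6, 60]) [ 0.5038 -0.0956  0.067 ]
(np.float64(309.9), np.float64(275.0), 315, [296, 267, 28, 16]) [ 0.5467 -0.1051  0.067 ]
(np.float64(335.9), np.float64(352.7), 283, [333, 320, 6, 63]) [ 0.5054 -0.1194  0.067 ]
(np.float64(514.0), np.float64(279.5), 586, [500, 267, 29, 26]) [ 0.5473 -0.2025  0.067 ]
```

```bash
for i in 1; do python3 -m crank '[[[0,-0.05,0.4],0],[[0,0,0.3],0],[[0,0,0.17],0],[[0,0,0],0],[[0,0,0],0]]'; python3 -m crank '[[[0,0,0.1],0],[[0,0,0],0],[[0,0,0],0]]'; python3 -m crank '[[[0,0,0.07],0],[[0,0,0],0],[[0,0,0],0]]';python3 -m crank '[[[0,0,0.05],0],[[0,0,0],0],[[0,0,0],0]]'; done | egrep 'ee_pos|ft'
```

```text
ee_pos: [0.5437, -0.1031, 0.0664]
ft_force: [-0.8, -0.3, 1.2]
ee_pos: [0.5438, -0.1032, 0.0635]
ft_force: [-0.6, 0.3, 2.9]
ee_pos: [0.5438, -0.1033, 0.0613]
ft_force: [0.3, 0.1, 4.7]
ee_pos: [0.5438, -0.1032, 0.0599]
ft_force: [-0.5, 0.7, 5.9]
```

```bash
python3 -m crank '[[[0,0,0.03],0],[[0,0,0],0],[[0,0,0],0]]'| egrep 'ee_pos|ft'
```

```text
ee_pos: [0.5439, -0.1032, 0.059]
ft_force: [0.3, 0.6, 5.8]
```

```bash
python3 -m crank '[[[0,0,0.02],0],[[0,0,0],0],[[0,0,0],0]]'| egrep 'ee_pos|ft'
```

```text
ee_pos: [0.5439, -0.1033, 0.0585]
ft_force: [-0.2, 0.6, 7.2]
```

```bash
python3 -m crank '[[[0,0,0.02],0],[[0,0,0],0],[[0,0,0],0]]'| egrep 'ee_pos|ft'
```

```text
ee_pos: [0.5439, -0.1033, 0.0579]
ft_force: [-0.9, -0.7, 7.7]
```

```bash
python3 -m crank '[[[0,0,0.02],0],[[0,0,0],0],[[0,0,0],0]]'| egrep 'ee_pos|ft'
```

```text
ee_pos: [0.5439, -0.1032, 0.0574]
ft_force: [-1.3, 0.0, 7.1]
```

```bash
python3 -m crank '[[[0,0,0.025],0],[[0,0,0],0],[[0,0,0],0]]'| egrep 'ee_pos|ft'
```

```text
ee_pos: [0.544, -0.1032, 0.0567]
ft_force: [-1.3, 0.8, 7.9]
```

```bash
python3 -m crank '[[[0,0,0.025],0],[[0,0,0],0],[[0,0,0],0]]'| egrep 'ee_pos|ft'
```

```text
ee_pos: [0.544, -0.1032, 0.056]
ft_force: [-0.9, 0.7, 8.9]
```

```bash
python3 -m crank '[[[0,0,0.025],0],[[0,0,0],0],[[0,0,0],0]]'| egrep 'ee_pos|ft'
```

```text
ee_pos: [0.5441, -0.1032, 0.0554]
ft_force: [-1.1, 0.9, 10.0]
```

```bash
python3 -m crank '[[[0,0,0.02],0],[[0,0,0],0],[[0,0,0],0]]'| egrep 'ee_pos|ft'
```

```text
ee_pos: [0.5441, -0.1033, 0.0552]
ft_force: [-2.3, 0.1, 14.3]
```

The middle leaf is on its stop at 14 N, with the knee at about 9 N, so it is sound. Hold, then go on to the right one.

```bash
python3 -m crank '[[[0,0,0],0],[[0,0,0],0],[[0,0,0],0],[[0,0,0],0],[[0,0,0],0]]'| egrep 'ee_pos|ft'; python3 -m crank '[[[0,0,-0.3],0],[[0,0,-0.5],0],[[0,0,-0.4],0],[[0,0.8,0],0],[[0,0.8,0],0],[[0,0.8,0],0],[[0,0.9,0],0],[[0,0,0],0]]'; python3 - <<'E'
from h import *
s=sensors.read_state(); im=vision.camera("wrist"); c=cam("wrist",s)
print(s["ee_pos"],s["ft_force"])
for b in blobs(im,"brass",(0,0,640,480),30): print(b,onz(c,b[0],b[1],.067).round(4))
E
```

```text
ee_pos: [0.5441, -0.1033, 0.0551]
ft_force: [-2.1, -0.6, 13.9]
time: 15.12
ee_pos: [0.5463, -0.2048, 0.0901]
eef_rot: [1.0, 0.015, -0.0, 0.0]
ft_force: [0.5, 1.4, -0.1]
width: 0.0003
grip_force: 0.0
[ 0.54629266 -0.2047692   0.09012085] [ 0.51281776  1.36296872 -0.0900604 ]
(np.float64(107.5), np.float64(282.0), 591, [94, 269, 29, 27]) [ 0.5442 -0.1075  0.067 ]
(np.float64(288.5), np.float64(353.0), 271, [286, 320, 6, 63]) [ 0.509  -0.1933  0.067 ]
(np.float64(314.0), np.float64(275.7), 284, [301, 268, 27, 15]) [ 0.5503 -0.2046  0.067 ]
(np.float64(335.8), np.float64(352.6), 301, [333, 319, 6, 65]) [ 0.51   -0.2167  0.067 ]
```

Centred to within 1 mm; pressing the right leaf.

```bash
for i in 1; do python3 -m crank '[[[0,0,0.4],0],[[0,0,0.2],0],[[0,0,0.18],0],[[0,0,0],0],[[0,0,0],0]]'; python3 -m crank '[[[0,0,0.1],0],[[0,0,0],0],[[0,0,0],0]]'; python3 -m crank '[[[0,0,0.07],0],[[0,0,0],0],[[0,0,0],0]]';python3 -m crank '[[[0,0,0.05],0],[[0,0,0],0],[[0,0,0],0]]'; done | egrep 'ee_pos|ft'
```

```text
ee_pos: [0.5471, -0.202, 0.0669]
ft_force: [-0.1, 0.9, 1.1]
ee_pos: [0.5471, -0.2022, 0.064]
ft_force: [0.2, 0.1, 3.0]
ee_pos: [0.5471, -0.2022, 0.0618]
ft_force: [-0.5, -0.5, 5.3]
ee_pos: [0.5471, -0.2022, 0.0604]
ft_force: [-0.6, 0.4, 5.7]
```

```bash
python3 -m crank '[[[0,0,0.025],0],[[0,0,0],0],[[0,0,0],0]]'| egrep 'ee_pos|ft'
```

```text
ee_pos: [0.5471, -0.2022, 0.0597]
ft_force: [-1.0, 1.4, 6.3]
```

```bash
python3 -m crank '[[[0,0,0.025],0],[[0,0,0],0],[[0,0,0],0]]'| egrep 'ee_pos|ft'
```

```text
ee_pos: [0.5472, -0.2022, 0.0591]
ft_force: [-1.4, 1.0, 7.7]
```

```bash
python3 -m crank '[[[0,0,0.025],0],[[0,0,0],0],[[0,0,0],0]]'| egrep 'ee_pos|ft'
```

```text
ee_pos: [0.5472, -0.2022, 0.0584]
ft_force: [-1.7, 0.4, 7.6]
```

```bash
python3 -m crank '[[[0,0,0.02],0],[[0,0,0],0],[[0,0,0],0]]'| egrep 'ee_pos|ft'
```

```text
ee_pos: [0.5473, -0.2023, 0.0582]
ft_force: [-1.7, 1.9, 11.5]
```

```bash
python3 -m crank '[[[0,0,0.01],0],[[0,0,0],0],[[0,0,0],0],[[0,0,0],0],[[0,0,0],0],[[0,0,0],0],[[0,0,0],0]]'| egrep 'ee_pos|ft'; python3 -m crank '[[[0,0,-0.3],0],[[0,0,-0.6],0],[[0,0,-1],0],[[0,0,-1],0],[[-1,-0.8,0],0],[[-1,-0.8,0],0],[[-1,-0.8,0],0],[[-1,-0.8,0],0],[[0,0,0],0]]'; python3 - <<'E'
from h import *
s=sensors.read_state(); im=vision.camera("wrist"); c=cam("wrist",s); cv2.imwrite("pics/w3.png",im[:,:,::-1])
print(s["ee_pos"],s["ft_force"])
for b in blobs(im,"red",(0,0,640,480),30): print(b,onz(c,b[0],b[1],.0445).round(4))
E
```

```text
ee_pos: [0.5473, -0.2023, 0.0581]
ft_force: [-3.9, 0.7, 15.3]
time: 20.42
ee_pos: [0.4221, -0.1093, 0.1444]
eef_rot: [1.0, 0.018, -0.0, 0.001]
ft_force: [-0.3, -0.9, 0.6]
width: 0.0006
grip_force: 0.0
[ 0.42213506 -0.1092929   0.14442016] [-0.25972347 -0.90685673  0.60354725]
(np.float64(154.4), np.float64(125.3), 1444, [130, 102, 44, 45]) [ 0.4894 -0.0114  0.0445]
(np.float64(312.5), np.float64(123.4), 1410, [294, 101, 39, 45]) [ 0.494  -0.1062  0.0445]
(np.float64(470.5), np.float64(125.2), 1416, [452, 102, 44, 45]) [ 0.4964 -0.2012  0.0445]
```

View pics/w3.png

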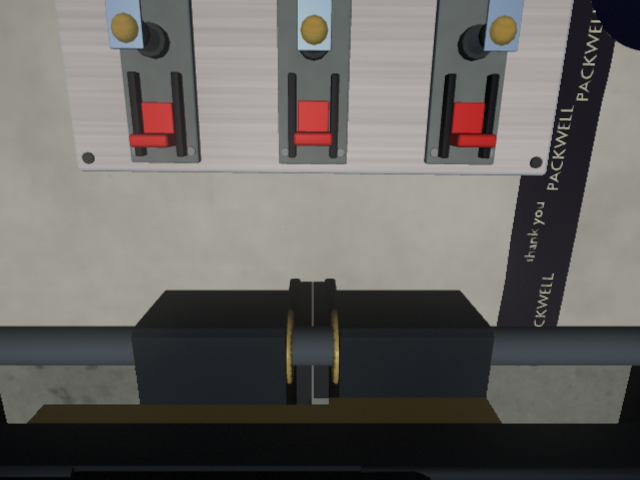

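Left leaf is the soft one (about 4 N at the stop, against roughly 9 and 8.5 N). Its fin top is near (152,138) and still out. Going down in front of it.

```bash
python3 -m crank '[[[0.28,-0.83,0],0],[[0.28,-0.83,0],0],[[0.28,-0.83,0],0],[[0.28,-0.83,0],0],[[0,0,0.9],0],[[0,0,0.9],0],[[0,0,0.7],0],[[0,0,0],0]]'; python3 - <<'E'
from h import *
s=sensors.read_state(); im=vision.camera("wrist"); c=cam("wrist",s); cv2.imwrite("pics/w4.png",im[:,:,::-1])
print(s["ee_pos"],s["ft_force"])
for k,z in(("red",.0445),("brass",.067)):
  for b in blobs(im,k,(0,0,640,480),30): print(b,onz(c,b[0],b[1],z).round(4))
E
```

```text
time: 21.48
ee_pos: [0.4535, -0.0098, 0.0679]
eef_rot: [1.0, 0.017, -0.001, -0.001]
ft_force: [-0.4, -0.2, 0.1]
width: 0.0003
grip_force: 0.0
[ 0.45351677 -0.00975715  0.06793406] [-0.40911011 -0.24378473  0.06530552]
(np.float64(309.3), np.float64(227.0), 788, [284, 219, 52, 17]) [ 0.4809 -0.0066  0.0445]
(np.float64(309.9), np.float64(190.9), 1548, [290, 172, 41, 39]) [ 0.4975 -0.0063  0.0445]
(np.float64(513.1), np.float64(188.7), 1578, [491, 169, 45, 40]) [ 0.5015 -0.0962  0.0445]
(np.float64(528.2), np.float64(224.5), 803, [503, 217, 52, 16]) [ 0.4855 -0.1057  0.0445]
(np.float64(288.3), np.float64(355.0), 217, [286, 324, 6, 59]) [0.4287 0.0008 0.067 ]
(np.float64(309.9), np.float64(87.7), 1142, [291, 68, 38, 40]) [ 0.5393 -0.005   0.067 ]
(np.float64(335.9), np.float64(353.2), 269, [334, 322, 5, 61]) [ 0.4303 -0.02    0.067 ]
(np.float64(575.9), np.float64(89.8), 1167, [557, 70, 39, 40]) [ 0.5419 -0.1022  0.067 ]
```

View pics/w4.png

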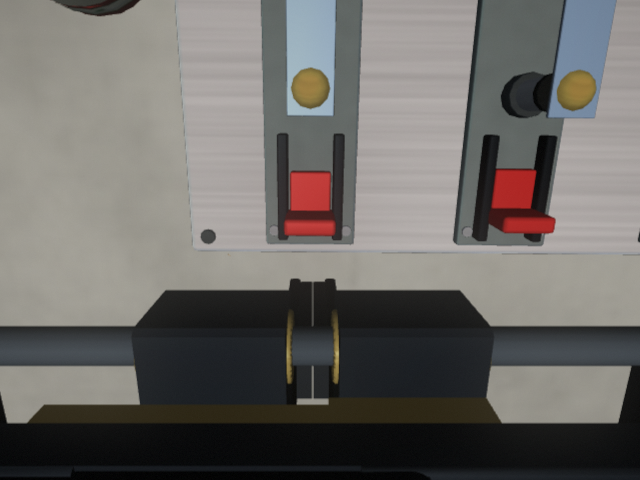

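The fin at (309,227) is nearly in line with the fingers (column 313), with free space in front. Going down and pushing.

```bash
for i in 1; do python3 -m crank '[[[0,-0.06,0.6],0],[[0,0,0.57],0],[[0,0,0],0]]';python3 -m crank '[[[0.3,0,0],0],[[0.3,0,0],0],[[0.2,0,0],0],[[0,0,0],0]]'; python3 -m crank '[[[0.15,0,0],0],[[0.1,0,0],0],[[0,0,0],0]]'; done | egrep 'ee_pos|ft'
```

```text
ee_pos: [0.4527, -0.0077, 0.0324]
ft_force: [-0.1, -0.3, 0.1]
ee_pos: [0.4786, -0.0068, 0.034]
ft_force: [-0.3, 0.4, -0.8]
ee_pos: [0.4857, -0.0067, 0.0339]
ft_force: [0.2, 0.3, 0.1]
```

```bash
python3 - <<'E'
from h import *
s=sensors.read_state(); im=vision.camera("wrist"); c=cam("wrist",s); cv2.imwrite("pics/w5.png",im[:,:,::-1])
print(s["ee_pos"],s["ft_force"])
for b in blobs(im,"red",(0,0,640,480),30): print(b,onz(c,b[0],b[1],.0445).round(4))
E
```

```text
[ 0.48567045 -0.00665878  0.03389162] [0.21839503 0.28756457 0.08407402]
(np.float64(314.3), np.float64(277.3), 1080, [285, 268, 60, 19]) [ 0.502  -0.006   0.0445]
(np.float64(314.6), np.float64(235.9), 1615, [291, 219, 48, 35]) [ 0.5185 -0.0055  0.0445]
(np.float64(543.9), np.float64(275.4), 1884, [519, 255, 51, 42]) [ 0.5059 -0.094   0.0445]
(np.float64(564.2), np.float64(320.6), 578, [535, 316, 59, 10]) [ 0.4871 -0.1056  0.0445]
```

View pics/w5.png

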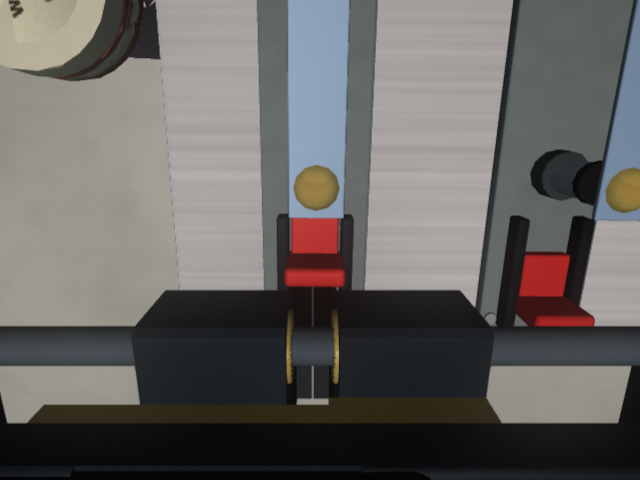

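The left fin, at (314,277), has moved about 20 mm in along with the fingers. Going on to the end stop.

```bash
for i in 1; do python3 -m crank '[[[0.05,0,0],0],[[0,0,0],0]]';python3 -m crank '[[[0.04,0,0],0],[[0,0,0],0]]'; done | egrep 'ee_pos|ft'
```

```text
ee_pos: [0.4868, -0.0067, 0.0339]
ft_force: [-1.0, 0.1, 0.8]
ee_pos: [0.4878, -0.0067, 0.0338]
ft_force: [-2.5, 0.4, 1.6]
```

```bash
python3 -m crank '[[[0.04,0,0],0],[[0,0,0],0]]'| egrep 'ee_pos|ft'
```

```text
ee_pos: [0.488, -0.0067, 0.0335]
ft_force: [-6.9, -0.2, 4.6]
```

```bash
python3 -m crank '[[[0.03,0,0],0],[[0,0,0],0]]'| egrep 'ee_pos|ft'
```

```text
ee_pos: [0.4881, -0.0067, 0.0333]
ft_force: [-10.2, -1.1, 8.5]
```

About 10 N at the end stop. Back off, lift and check.

```bash
python3 -m crank '[[[-0.5,0,0],0],[[-0.9,0,0],0],[[-0.5,0,-0.5],0],[[0,0,-1],0],[[0,0,-1],0],[[0,0.9,-0.5],0],[[-0.1,0.9,0],0],[[0,0,0],0]]'; python3 - <<'E'
from h import *
s=sensors.read_state(); im=vision.camera("wrist"); c=cam("wrist",s); cv2.imwrite("pics/w6.png",im[:,:,::-1])
print(s["ee_pos"],s["ft_force"])
for k,z in(("red",.0445),("brass",.067)):
  for b in blobs(im,k,(0,0,640,480),30):
    x,y,w,h=b[3]; print(b,onz(c,b[0],b[1],z).round(4),onz(c,x+w/2,y+h,.03).round(4))
E
```

```text
time: 24.82
ee_pos: [0.4317, -0.0644, 0.124]
eef_rot: [1.0, 0.015, 0.001, 0.0]
ft_force: [0.0, 0.2, -0.0]
width: 0.0003
grip_force: 0.0
[ 0.43172992 -0.06439876  0.12395838] [ 0.01789766  0.22348058 -0.02667684]
(np.float64(216.6), np.float64(105.1), 1684, [192, 81, 45, 47]) [ 0.512  -0.0087  0.0445] [ 0.4994 -0.004   0.03  ]
(np.float64(385.9), np.float64(134.9), 1083, [369, 119, 35, 33]) [ 0.4991 -0.1026  0.0445] [ 0.4887 -0.1063  0.03  ]
(np.float64(390.5), np.float64(160.1), 540, [370, 154, 42, 14]) [ 0.4853 -0.1063  0.0445] [ 0.4793 -0.1097  0.03  ]
(np.float64(551.2), np.float64(135.9), 1059, [534, 120, 36, 33]) [ 0.5015 -0.195   0.0445] [ 0.4912 -0.2053  0.03  ]
(np.float64(565.6), np.float64(161.1), 527, [545, 155, 42, 14]) [ 0.4879 -0.2057  0.0445] [ 0.482  -0.2156  0.03  ]
(np.float64(199.4), np.float64(44.8), 672, [186, 30, 28, 31]) [ 0.5389 -0.0062  0.067 ] [0.5358 0.003  0.03  ]
(np.float64(288.3), np.float64(355.0), 207, [286, 324, 5, 59]) [ 0.3727 -0.0514  0.067 ] [ 0.3279 -0.0503  0.03  ]
(np.float64(335.9), np.float64(353.8), 260, [334, 323, 5, 60]) [ 0.3743 -0.0793  0.067 ] [ 0.3289 -0.0839  0.03  ]
(np.float64(403.7), np.float64(45.8), 677, [390, 31, 29, 31]) [ 0.5415 -0.104   0.067 ] [ 0.539  -0.1125  0.03  ]
(np.float64(608.1), np.float64(45.3), 684, [594, 31, 29, 30]) [ 0.5449 -0.2019  0.067 ] [ 0.5432 -0.2278  0.03  ]
```

View pics/w6.png

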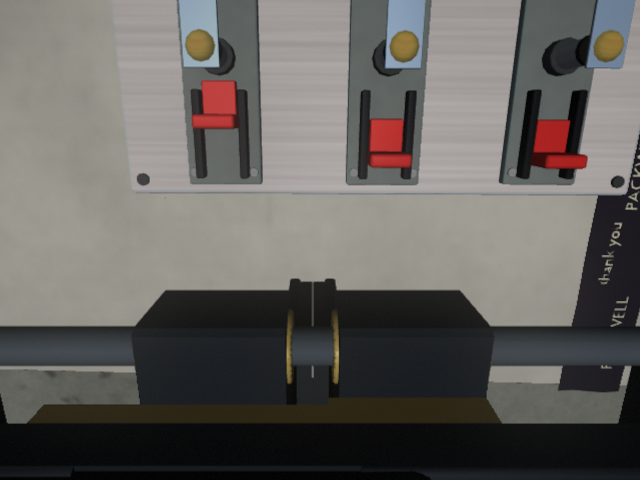

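The left fin, at (214,121), is about 24 mm further in than the other two (rows 160 and 161). All the leaves have sprung back, and the robot is clear of everything.

```bash
python3 -c "
from bench import r
print(r.close_job())"
```

```text
the job is handed in; nothing more can be done
None
```

I pressed all three leaves onto their stops from left to right, with the highest reading about 15 N. The left leaf was clearly softest (about 4 N to reach its stop, against roughly 9 N for the others), so I pushed its tab fully in, left the other two out, and handed the job in.

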